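# Rack the spore-print plate with its mushroom cap

### The job

Pick up by its upright handle the round white plate that carries a mushroom cap and, keeping it level, slide it into the empty top slot of the rack with the tall slots, all the way in to the back, so that it lies flat with its handle pointing straight out of the front. Let go of it there, and leave the bare plate without a cap where it lies.

Things in the scene. Friction and masses are not known exactly. Their poses are not given: they have to be found in the camera images.
- plate_handle (a point): Centre of the upright handle of the capped white plate: a block 30 mm long (x), 14 wide (y), 40 tall, 25 mm above the plate's underside. Grip it from above across its width. It stands on the plate's flat tongue (24 mm wide, 5 thick, ends 25 mm behind this point). Axes: z up, x from handle to disc. The plate starts flat on the table between the racks, handle roughly towards the robot.
- plate_disc (a point): Same plate and axes: centre of the underside of its disc (90 mm diameter, 5 thick), 95 mm along x from the handle centre and 25 mm lower. A brown mushroom cap (55 mm diameter, 24 tall) is fixed on it, so it is 29 mm tall there. Plate about 80 g.
- slot (a point): Where the disc's underside centre lies when home in the empty top slot: on its ledges, 76-106 mm above the table. x: straight in, y: sideways, z: up. Fixed plywood rack, 2 tall slots; slot 114 mm wide, 46 high under a top frame 6 thick. Open front at x -54 mm, stop posts at x +48. The capped plate stored below has its handle out in front, up to 11 mm below. The rack with 13 mm slots is unused.
- bare_handle (a point): Centre of the handle of the bare plate: same shape and size as the other plate and lying beside it, but with no mushroom cap. Leave it where it lies.
There are look-alikes about, which are no part of the job. Leave any purple or red look-alike of the part that bears plate_handle alone.

How it is judged (in metres and radians):
On the way:
1. the plate is lifted clear of the table (height (world z) of plate_disc above 0.03 m), for 0.1 s.
At the end, for the whole second after the job is handed in: The capped plate lies flat on the ledges of the tall-slot rack's top slot: disc centre within 20 mm (horizontally) and 6 mm (height) of the home point, level within 0.1 rad, its handle out of the front and straight within 0.2 rad (11 degrees), and the bare plate within 30 mm of where it was (horizontal distance between plate_disc and slot below 0.02 m and z of plate_disc in the frame of slot between -0.006 and 0.006 m and x of plate_handle in the frame of slot below 0 m and angle between the x axis of plate_disc and the x axis of slot, either way round below 0.2 rad and angle between plate_disc's own z axis and vertical below 0.1 rad and distance of bare_handle from where it was at the start of the episode below 0.03 m); the robot touches nothing.
It fails at once if the capped plate is tipped more than 0.5 rad from level (angle between plate_disc's own z axis and vertical above 0.5 rad).
It fails at once if the bare plate is moved more than 30 mm (distance of bare_handle from where it was at the start of the episode above 0.03 m).
It also fails if it takes over 40 s, if anything falls off the work surface, if the arm or the gripper's body presses on something with over 40 N, if the wrist force passes 120 N, or if a joint passes its speed limit or range.

### The arm

A 6-joint arm with a two-finger parallel gripper is mounted at the origin on the work surface. World frame = base frame: x ahead of the robot, y to its left, z up, the work surface at z = 0. Lengths are in m, angles in degrees, forces in N, time in s.
With the tool pointing down it reaches from about 0.35 to 0.775 m from the base axis. Payload 7.3 kg.
Tool frame: the origin (TCP) lies midway between the tips of the shut fingers; the grasp point (between the pads) lies 19 mm behind it; z points along the fingers, y is the direction in which the jaws open and shut (so a half turn about z gives the same grasp; the last joint's range is limited). The gripper opens to 92 mm and grips with 3 to 60 N. Pads are 19 mm wide; open, the fingers measure 130 mm over their backs; the gripper's body (75 mm by 190 mm) begins 47 mm behind the grasp point.
Start: joints at [-79.928, 19.595, 87.324, -0, 73.075, -8.365], TCP at [0.166, -0.498, 0.227] pointing down, gripper open.
Joint ranges: [-145.02, 145.02], [-44.19, 115.74], [2.07, 154.8], [-57.11, 237.11], [16.16, 152.29], [-177.93, 177.93]. Speed limits (degrees/s): [147.25, 147.25, 180, 180, 180, 180].

### API

Orientations are given as [roll, pitch, yaw] about the fixed x, y, z axes, in that order (R = Rz(yaw) Ry(pitch) Rx(roll)).
In Python, from station import robot, imaging, finder gives the robot as it stands. The module is installed in compiled form; this text tells all that it offers.
- The arm moves only by the tool send_rows, never from a script. Its argument "commands" is a list of rows, each an object with "grip": the opening, from 0 (shut) to 1 (fully open); "delta_pos": the shift along the tool's x, y, z in mm, a list of three; "rot": the turn, a rotation vector about the tool's x, y, z in degrees, a list of three. In form: [{"grip": grip, "delta_pos": [dx, dy, dz], "rot": [ax, ay, az]}, ...]. A call has 1 to 12 rows; each row shifts and turns the commanded pose from where the row before left it, along the tool's axes as they then stand; what a row does not reach is not made up. A row lasts 1/12 s, in which the tool goes at most 41.7 mm and 7.16 degrees, less where a joint would pass 70% of its speed; a pose out of reach is approached as far as the arm can. A call with a gripper value outside its range is refused whole. The fingers move at their own pace and stop on an object; "grip_force" is the grip in N (left out, the last holds). Time passes only in rows, so rows that do not move let the fingers close. It gives the time, the measured TCP pose, the force and the opening at its end, in the units of the state.
- robot.sense(): the state, without advancing time (a new reading comes with each control period).
- imaging.capture(name): name is "scene" or "top" or "wrist"; returns the picture (384x512x3 uint8, red, green, blue); there is no depth.
- imaging.camera_info(name): a dict with "K" (3x3 intrinsics, pixels), "distortion" ([k1, k2, p1, p2, k3] as OpenCV has them; the pictures are not rectified), "world_to_cam" (4x4, takes a point from world to camera coordinates). Camera axes: x right, y up, looking along -z (the intrinsics and any distortion apply to the point x, -y, -z); pixel columns grow to the right and rows downward; lengths in m; the calibration is good to about 2 mm. A picture is of the moment at which its call begins: read the wrist's pose just before it. camera_info takes no time and is no camera call; for the wrist camera it gives the pose at the moment of the call.
- robot.finish_job(): hands the job in, once; it reports no verdict.
Trained networks look in the newest picture that a camera, given by its name, has taken for a name from the list of things; names that differ only in an ending like _2 or _b are one class to them, and where a whole thing is asked for, a point or a joint stands for the part that bears it (a point fixed in the world has none). Each returns a list of dicts, best first, with "p" (0 to 1); they miss things now and then, are a little off and sometimes report something else, mostly with a low value. They report only what shows in the picture. A call takes as long as a camera call. They do not tell look-alikes from the thing itself.
- finder.recognise(camera, name): "box" ([left, top, width, height] in pixels, round what is visible of it).
- finder.regions_of(camera, name): "pixels" (384x512 bool, what is visible of it) and "box" ([left, top, width, height] in pixels, round what is visible of it).
The state is a dict: "t": time; "joints": joint angles; "qd": joint speeds; "joint_torque": joint torques, N m; "eef_pos": TCP position; "tcp_rot": TCP orientation; "ft_force": force on the tool from outside, world axes, zero at the start; "torque": the same for the moment, N m; "finger_gap": opening from 0.0 (shut) to 1.0 (fully open).
Only numpy, scipy, OpenCV 4.12 (cv2) and the standard library are available. Lean on these libraries where they do the work, as an engineer would, in place of code of your own. Each camera call takes 0.05 s, during which the arm holds its last target. There are 200 camera calls.

## Working session

There is one attempt and no reset: what is moved stays moved. The work goes in short steps, Python scripts to look and compute and a tool call to move; the robot and the scene stay as the last step left them, time stands still between calls to the robot, and variables do not carry over. Pictures are saved under pics/ and viewed, about 8 in all and at most 12, crops included, and the job is handed in when it is done.

Besides the shell and the picture viewer there is one more tool, called after "Emit:" as a command line: name --argument value ..., lists and objects as JSON in quotes. send_rows: Moves the arm, as the interface text tells. Its arguments: {"type":"object","properties":{"commands":{"type":"array"},"grip_force":{"type":"number"}},"required":["commands"]}

```bash
mkdir -p pics; python3 - <<'E'
from station import robot, imaging, finder
import cv2, numpy as np
s=robot.sense();print(s['t'],s['eef_pos'],s['tcp_rot'],s['finger_gap'])
ims=[]
for c in ("scene","top"):
    im=imaging.capture(c); cv2.imwrite(f'pics/{c}0.png',cv2.resize(im[:,:,::-1],(800,600),interpolation=cv2.INTER_CUBIC))
    i=imaging.camera_info(c);print(c,np.round(i['K'],1).tolist(),np.round(i['distortion'],3),np.round(i['world_to_cam'],4).tolist())
    for n in ("plate_handle","plate_disc","bare_handle","slot"):
        try: print(c,n,[(np.round(d['box']).tolist(),round(d['p'],2)) for d in finder.recognise(c,n)][:6])
        except Exception as e: print(n,e)
E
```

```text
0.0 [ 0.1659944  -0.49765074  0.22605222] [-1.79913877e+02 -1.22394629e-02  1.84383780e+01] 0.9994512228182735
scene [[489.9, 0.0, 255.6], [0.0, 489.9, 189.5], [0.0, 0.0, 1.0]] [0.038 0.    0.    0.    0.   ] [[0.7636, 0.6456, -0.0127, -0.3544], [-0.5355, 0.6442, 0.5462, 0.2165], [0.3607, -0.4103, 0.8376, -1.4699], [0.0, 0.0, 0.0, 1.0]]
scene plate_handle [([282.0, 166.0, 52.0, 49.0], 0.95), ([272.0, 117.0, 45.0, 43.0], 0.88), ([207.0, 149.0, 58.0, 46.0], 0.56)]
scene plate_disc [([275.0, 113.0, 42.0, 48.0], 0.87), ([280.0, 166.0, 54.0, 49.0], 0.65), ([211.0, 154.0, 48.0, 44.0], 0.57), ([226.0, 210.0, 58.0, 53.0], 0.48)]
scene bare_handle [([230.0, 210.0, 52.0, 50.0], 0.88)]
scene slot [([168.0, 251.0, 83.0, 97.0], 0.81)]
top [[355.0, 0.0, 246.2], [0.0, 355.0, 189.2], [0.0, 0.0, 1.0]] [-0.095  0.     0.     0.     0.   ] [[-0.0276, -0.9996, 0.008, -0.0027], [0.9855, -0.0258, 0.1679, -0.4791], [-0.1676, 0.0125, 0.9858, -0.7093], [0.0, 0.0, 0.0, 1.0]]
top plate_handle [([91.0, 210.0, 80.0, 37.0], 0.74), ([168.0, 130.0, 40.0, 74.0], 0.72), ([184.0, 228.0, 78.0, 44.0], 0.69)]
top plate_disc [([169.0, 127.0, 42.0, 76.0], 0.81), ([89.0, 203.0, 79.0, 41.0], 0.76), ([187.0, 226.0, 76.0, 44.0], 0.58)]
top bare_handle [([254.0, 136.0, 45.0, 70.0], 0.81), ([171.0, 127.0, 39.0, 74.0], 0.31)]
top slot [([333.0, 99.0, 85.0, 99.0], 0.9)]
```

View pics/scene0.png

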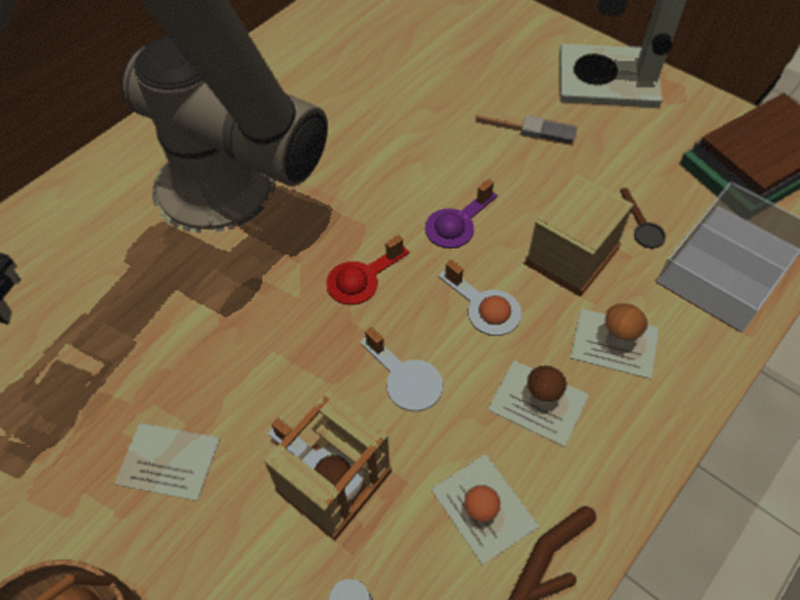

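View pics/top0.png

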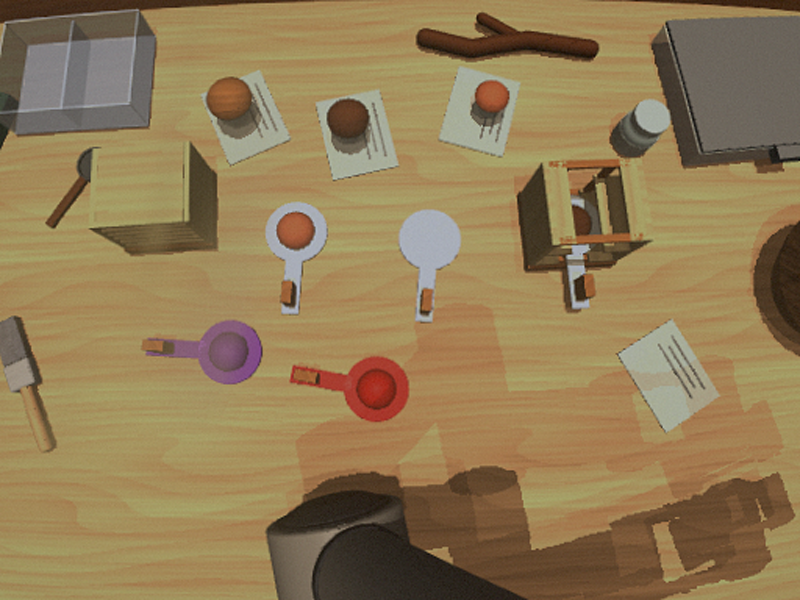

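The scene shows the capped white plate at top-view pixel (296,230 of 800x600), the bare one at (430,240), and the tall-slot rack at (585,215), open side towards the robot. The purple and red plates are decoys. Next I'll take closer crops of the rack in both views and fit the plates.

```bash
cat > h.py <<'E'
from station import robot, imaging, finder
import cv2, numpy as np
def cam(c):
    i=imaging.camera_info(c); return np.array(i['K']),np.array(i['distortion'],float),np.array(i['world_to_cam'])
def norm(c,px):
    K,d,W=cam(c); return cv2.undistortPoints(np.array(px,float).reshape(-1,1,2),K,d).reshape(-1,2),W
def rays(c,px):
    u,W=norm(c,px); d=np.c_[u[:,0],-u[:,1],-np.ones(len(u))]@W[:3,:3]
    return -W[:3,:3].T@W[:3,3],d
def toz(c,px,z):
    o,d=rays(c,px); return (o+d*((z-o[2])/d[:,2])[:,None])[:,:2]
def proj(c,P):
    K,d,W=cam(c); P=np.array(P,float).reshape(-1,3)@W[:3,:3].T+W[:3,3]
    return cv2.projectPoints(P*[1,-1,-1],np.zeros(3),np.zeros(3),K,d)[0].reshape(-1,2)
def tri(views):
    A=np.zeros((3,3));b=np.zeros(3)
    for c,p in views:
        o,d=rays(c,[p]);d=d[0]/np.linalg.norm(d);M=np.eye(3)-np.outer(d,d);A+=M;b+=M@o
    return np.linalg.solve(A,b)
E
python3 - <<'E'
from h import *
T=imaging.capture('top');S=imaging.capture('scene')
def crop(im,x,y,w,h,f): return cv2.resize(im[y:y+h,x:x+w,::-1],None,fx=f,fy=f,interpolation=cv2.INTER_CUBIC)
a=crop(T,325,90,100,110,5.4);b=crop(S,160,245,100,110,0.0001+4)
a=cv2.resize(a,(400,440));b=cv2.resize(b,(400,440));cv2.imwrite('pics/rack.png',np.hstack([a,b]))
hsv=cv2.cvtColor(T,cv2.COLOR_RGB2HSV)
for nm,(x,y,w,h) in dict(cap=(164,124,52,82),bare=(250,130,52,82)).items():
    sub=hsv[y:y+h,x:x+w]; m=((sub[...,1]<75)&(sub[...,2]>120)).astype(np.uint8)
    n,l,st,_=cv2.connectedComponentsWithStats(m);k=1+np.argmax(st[1:,4]);m=(l==k).astype(np.uint8)
    c=max(cv2.findContours(m,cv2.RETR_EXTERNAL,cv2.CHAIN_APPROX_NONE)[0],key=len).reshape(-1,2)+[x,y]
    P=toz('top',c,0.005); 
    # disc: fit circle r=45 robustly
    from scipy.optimize import least_squares
    top=P[P[:,0]>P[:,0].max()-0.08]
    f=least_squares(lambda q:np.hypot(*(top-q[:2]).T)-q[2],[*top.mean(0),.045],loss='soft_l1',f_scale=.002)
    d=f.x[:2]; tail=P[np.hypot(*(P-d).T)>0.06]; t=tail.mean(0); far=np.hypot(*(P-d).T).max()
    print(nm,'disc',np.round(f.x,4),'tail',np.round(t,4),'yaw',np.degrees(np.arctan2(*(d-t)[::-1])),'far',far,st[k])
    # handle top brown
    br=((sub[...,0]<18)&(sub[...,1]>130)).astype(np.uint8);n,l,st,ce=cv2.connectedComponentsWithStats(br)
    for k in range(1,n):
        if st[k,4]>15: print('  brown',st[k],toz('top',[ce[k]+[x,y]],0.03),)
E
```

```text
cap disc [0.5832 0.1105 0.0446] tail [0.4889 0.1146] yaw -2.5140787796480795 far 0.12047418763964382 [  6   5  40  72 998]
  brown [ 13  12  24  23 425] [[0.57767894 0.10777111]]
  brown [15 56 10 16 97] [[0.48957738 0.11964527]]
bare disc [ 0.5669 -0.0823  0.0448] tail [ 0.4735 -0.0718] yaw -6.444847008467315 far 0.12081882073915658 [   5    4   40   72 1515]
  brown [19 55  8 15 93] [[ 0.47284671 -0.07149035]]
  brown [ 27  64  25  13 181] [[ 0.45510306 -0.10805649]]
  brown [15 76 11  6 29] [[ 0.43709238 -0.06226719]]
  brown [27 79 25  3 46] [[ 0.43231721 -0.10958113]]
```

View pics/rack.png

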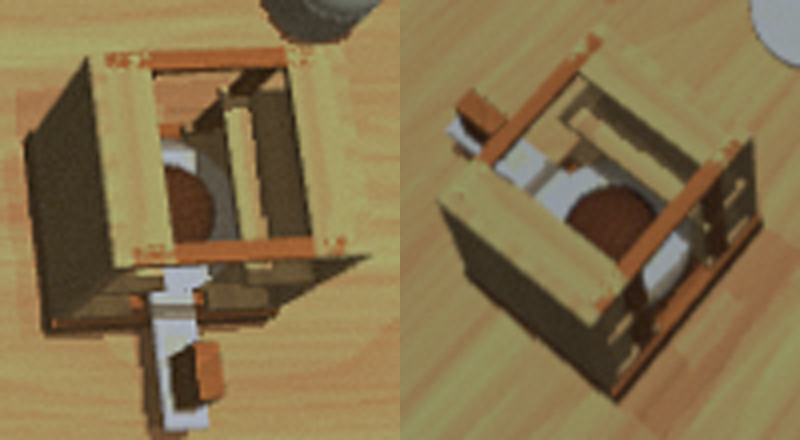

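```bash
python3 - <<'E'
from h import *
t=dict(FL=(115,268),BL=(88,57),FR=(368,257),BR=(325,42))
s=dict(FL=(603,38),BL=(752,138),FR=(440,200),BR=(598,322))
P={}
for k in t:
    a=np.array(t[k])/4+[325,90]-.375; b=(np.array(s[k])-[400,0])/4+[160,245]-.375
    P[k]=tri([('top',a),('scene',b)]); print(k,np.round(P[k],4),'err',np.round(proj('top',P[k])-a,1),np.round(proj('scene',P[k])-b,1))
    print('  toz .14',toz('top',[a],.14),toz('scene',[b],.14))
E
```

```text
FL [ 0.5241 -0.2243  0.1193] err [[-0. -0.]] [[-0.  0.]]
  toz .14 [[ 0.5186775  -0.21749135]] [[ 0.53234806 -0.23033085]]
BL [ 0.6291 -0.218   0.1277] err [[0.3 0.2]] [[ 0.3 -0.1]]
  toz .14 [[ 0.62441775 -0.21351319]] [[ 0.63228904 -0.22225467]]
FR [ 0.5253 -0.3493  0.1268] err [[0. 0.]] [[ 0. -0.]]
  toz .14 [[ 0.5218601  -0.34229498]] [[ 0.53052887 -0.35156405]]
BR [ 0.6353 -0.3418  0.1283] err [[0.9 0.7]] [[ 1.2 -0.1]]
  toz .14 [[ 0.63171924 -0.33403605]] [[ 0.63700642 -0.34552863]]
```

```bash
python3 - <<'E'
from h import *
K,d,W=cam('wrist');s=robot.sense();print(K.round(1).tolist(),d.round(3))
from scipy.spatial.transform import Rotation as R
Rt=R.from_euler('xyz',s['tcp_rot'],degrees=True).as_matrix()
c=-W[:3,:3].T@W[:3,3];print('cam in tool',(Rt.T@(c-s['eef_pos'])).round(4));print('look dir in tool',(Rt.T@(-W[2,:3])).round(3),'right',(Rt.T@W[0,:3]).round(3)); print('tool axes (cols)',Rt.round(3))
# desired: TCP (0.50,-0.29,0.30), jaws across y
def plan(p,yaw):
    want=R.from_euler('xyz',[180,0,yaw],degrees=True).as_matrix()
    print('delta tool mm',(Rt.T@(np.array(p)-s['eef_pos'])*1000).round(1),'rot',R.from_matrix(Rt.T@want).as_rotvec(degrees=True).round(2))
plan([.5,-.285,.33],0)
E
```

```text
[[283.0, 0.0, 256.9], [0.0, 283.0, 194.7], [0.0, 0.0, 1.0]] [-0.028  0.     0.     0.     0.   ]
cam in tool [ 0.0801  0.0005 -0.1575]
look dir in tool [-0.294  0.     0.956] right [-0.001  1.    -0.001]
tool axes (cols) [[ 0.949  0.316 -0.   ]
 [ 0.316 -0.949 -0.   ]
 [-0.     0.    -1.   ]]
delta tool mm [ 384.2  -96.5 -103.3] rot [ 0.    0.   18.44]
```

Emit:
send_rows --commands '[{"grip":1,"delta_pos":[0,0,-35],"rot":[0,0,6.15]},{"grip":1,"delta_pos":[0,0,-35],"rot":[0,0,6.15]},{"grip":1,"delta_pos":[0,0,-35],"rot":[0,0,6.14]},{"grip":1,"delta_pos":[30,-19,0],"rot":[0,0,0]},{"grip":1,"delta_pos":[30,-19,0],"rot":[0,0,0]},{"grip":1,"delta_pos":[30,-19,0],"rot":[0,0,0]},{"grip":1,"delta_pos":[30,-19,0],"rot":[0,0,0]},{"grip":1,"delta_pos":[30,-19,0],"rot":[0,0,0]},{"grip":1,"delta_pos":[30,-19,0],"rot":[0,0,0]},{"grip":1,"delta_pos":[30,-19,0],"rot":[0,0,0]},{"grip":1,"delta_pos":[30,-19,0],"rot":[0,0,0]},{"grip":1,"delta_pos":[30,-19,0],"rot":[0,0,0]}]' --grip_force 30

```text
t: 1.6
eef_pos: [0.4374, -0.3258, 0.3319]
tcp_rot: [180.0, -0.0, -0.0]
ft_force: [0.4, -0.7, -0.6]
finger_gap: 0.998
```

Emit:
send_rows --commands '[{"grip":1,"delta_pos":[30,-19,0],"rot":[0,0,0]},{"grip":1,"delta_pos":[30,-19,0],"rot":[0,0,0]},{"grip":1,"delta_pos":[0,0,0],"rot":[0,0,0]},{"grip":1,"delta_pos":[0,0,0],"rot":[0,0,0]}]'

```text
t: 1.93
eef_pos: [0.4971, -0.2878, 0.3312]
tcp_rot: [-180.0, 0.0, 0.2]
ft_force: [-0.7, 0.9, -0.4]
finger_gap: 0.997
```

```bash
python3 - <<'E'
from h import *
s=robot.sense();print(s['t'],s['eef_pos'],s['tcp_rot'])
K,d,W=cam('wrist');np.save('w1.npy',W)
im=imaging.capture('wrist');np.save('w1im.npy',im)
cv2.imwrite('pics/w1.png',cv2.resize(im[:,:,::-1],(800,600),interpolation=cv2.INTER_CUBIC))
E
```

```text
1.9333 [ 0.49714675 -0.28780989  0.33116478] [-1.79981633e+02  4.09024263e-02  1.91648485e-01]
```

View pics/w1.png

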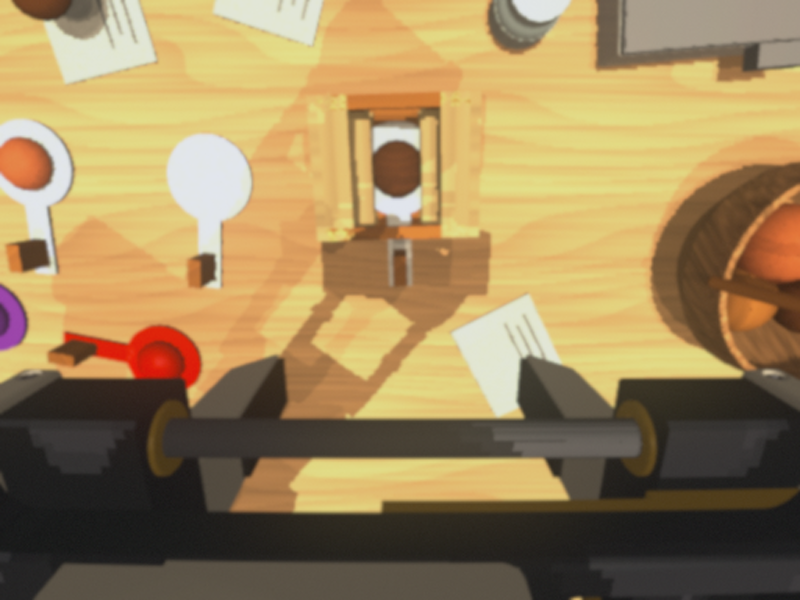

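The wrist view shows the rack from almost straight above: its top frame spans about (308–483, 95–240), and the stored plate's handle sits at (400,262). I'll enlarge it for exact edges.

```bash
python3 - <<'E'
import numpy as np,cv2
im=np.load('w1im.npy')[50:190,190:320,::-1]
cv2.imwrite('pics/w1c.png',cv2.resize(im,None,fx=4,fy=4,interpolation=cv2.INTER_CUBIC))
E
```

```text
(no output)
```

View pics/w1c.png

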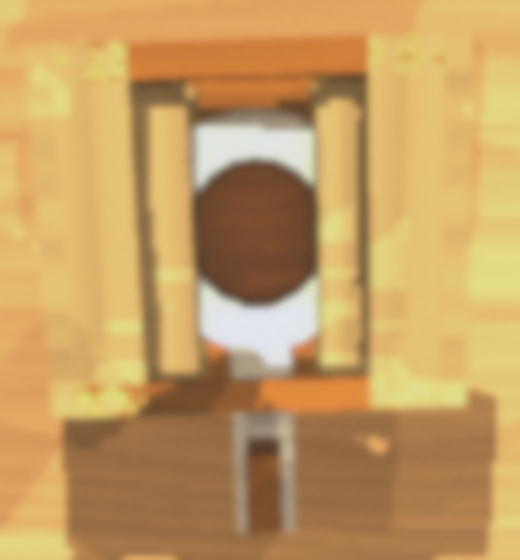

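```bash
cat >> h.py <<'E'
_W={}
_oc=cam
def cam(c):
    if c=='w1':
        K,d,_=_oc('wrist'); return K,d,np.load('w1.npy')
    return _oc(c)
E
python3 - <<'E'
from h import *
from scipy.optimize import least_squares
o={'FL':(1,1),'BL':(0,1),'FR':(1,-1),'BR':(0,-1)}
t=dict(FL=(115,268),BL=(88,57),FR=(368,257),BR=(325,42))
s=dict(FL=(603,38),BL=(752,138),FR=(440,200),BR=(598,322))
w=dict(FL=(57,412),BL=(29,40),FR=(467,403),BR=(478,35))
obs=[]
for k in t:
    obs+=[('top',k,np.array(t[k])/4+[325,90]-.375),('scene',k,(np.array(s[k])-[400,0])/4+[160,245]-.375),('w1',k,np.array(w[k])/4+[190,50]-.375)]
def pts(q):
    x,y,a,z,wd,L=q;R=np.array([[np.cos(a),-np.sin(a)],[np.sin(a),np.cos(a)]])
    return {k:np.r_[[x,y]+R@[-.054+(0 if f else L),sg*wd/2],z] for k,(f,sg) in o.items()}
def res(q,cams=('top','scene','w1')):
    P=pts(q); return np.concatenate([(proj(c,P[k])[0]-p) for c,k,p in obs if c in cams])
for cams in [('top','scene','w1'),('top','w1'),('scene','w1')]:
    f=least_squares(res,[.58,-.285,.03,.13,.126,.108],args=(cams,),loss='soft_l1')
    print(cams,f.x.round(4),np.degrees(f.x[2]).round(2),'rms',np.sqrt((f.fun**2).mean()).round(2))
    if len(cams)==3: print(f.fun.reshape(-1,2).round(1).tolist())
q=f.x
W=lambda p,z:toz('w1',[np.array(p)/4+[190,50]-.375],z)[0].round(4)
for z in (.122,.128): print('inner',z,W((131,80),z),W((148,378),z),W((367,80),z),W((368,378),z),'outer',W((29,40),z),W((57,412),z),W((478,35),z),W((467,403),z))
for z in (.072,.076,.08): print('ledge inner',z,W((192,110),z),W((199,365),z),W((316,110),z),W((318,365),z))
print('stored tongue',W((238,530),.046),W((295,530),.046),'cap centre',W((258,230),.05))
E
```

```text
('top', 'scene', 'w1') [ 0.578  -0.2838  0.0278  0.1279  0.129   0.1084] 1.59 rms 1.19
[[-0.3, -0.2], [0.1, -3.3], [0.4, 0.2], [0.2, -0.5], [0.9, 0.3], [0.3, 1.0], [0.5, -0.4], [-0.0, 0.1], [-1.0, -0.1], [3.3, 1.3], [-0.9, 1.5], [-1.7, -0.8]]
('top', 'w1') [ 0.5779 -0.2843  0.0245  0.1264  0.1307  0.1092] 1.4 rms 1.08
('scene', 'w1') [ 0.5791 -0.2845  0.0229  0.1324  0.1286  0.1069] 1.31 rms 1.08
inner 0.122 [ 0.6215 -0.2464] [ 0.5326 -0.2491] [ 0.6216 -0.3172] [ 0.5328 -0.3199] outer [ 0.6326 -0.2164] [ 0.5216 -0.2193] [ 0.6343 -0.3498] [ 0.5249 -0.3521]
inner 0.128 [ 0.6208 -0.2471] [ 0.5333 -0.2498] [ 0.6209 -0.3167] [ 0.5335 -0.3193] outer [ 0.6317 -0.2176] [ 0.5225 -0.2204] [ 0.6333 -0.3488] [ 0.5257 -0.3511]
ledge inner 0.072 [ 0.6179 -0.2614] [ 0.5312 -0.2625] [ 0.618  -0.3039] [ 0.5313 -0.3059]
ledge inner 0.076 [ 0.6175 -0.2616] [ 0.5317 -0.2628] [ 0.6176 -0.3038] [ 0.5318 -0.3057]
ledge inner 0.08 [ 0.6171 -0.2619] [ 0.5321 -0.263 ] [ 0.6172 -0.3036] [ 0.5322 -0.3055]
stored tongue [ 0.4625 -0.2757] [ 0.4625 -0.2987] cap centre [ 0.5785 -0.2838]
```

Emit:
send_rows --commands '[{"grip":1,"delta_pos":[-7,-33,6],"rot":[0,0,0]},{"grip":1,"delta_pos":[-7,-33,6],"rot":[0,0,0]},{"grip":1,"delta_pos":[-7,-33,6],"rot":[0,0,0]},{"grip":1,"delta_pos":[-7,-33,6],"rot":[0,0,0]},{"grip":1,"delta_pos":[-7,-33,6],"rot":[0,0,0]},{"grip":1,"delta_pos":[-7,-33,6],"rot":[0,0,0]},{"grip":1,"delta_pos":[-7,-33,6],"rot":[0,0,0]},{"grip":1,"delta_pos":[-7,-33,6],"rot":[0,0,0]},{"grip":1,"delta_pos":[-7,-33,6],"rot":[0,0,0]},{"grip":1,"delta_pos":[-7,-33,6],"rot":[0,0,0]},{"grip":1,"delta_pos":[-7,-33,6],"rot":[0,0,0]},{"grip":1,"delta_pos":[-7,-33,6],"rot":[0,0,0]}]'

```text
t: 2.98
eef_pos: [0.4113, 0.107, 0.2598]
tcp_rot: [180.0, -0.1, -0.1]
ft_force: [0.4, 0.3, 0.3]
finger_gap: 1.001
```

Emit:
send_rows --commands '[{"grip":1,"delta_pos":[-8,0,10],"rot":[0,0,0]},{"grip":1,"delta_pos":[0,0,0],"rot":[0,0,0]},{"grip":1,"delta_pos":[0,0,0],"rot":[0,0,0]}]'

```text
t: 3.23
eef_pos: [0.4038, 0.106, 0.2499]
tcp_rot: [180.0, 0.0, -0.0]
ft_force: [-0.4, -0.2, 0.9]
finger_gap: 1.0
```

```bash
python3 - <<'E'
from h import *
s=robot.sense();print(s['t'],s['eef_pos'],s['tcp_rot'])
np.save('w1.npy',cam('wrist')[2]); im=imaging.capture('wrist');np.save('w2im.npy',im)
K,d,W=cam('w1')
x,y=proj('w1',[[.53,.113,.0]])[0].astype(int)
x0,y0=max(x-65,0),max(y-75,0)
print(x0,y0); cv2.imwrite('pics/w2c.png',cv2.resize(im[y0:y0+150,x0:x0+130,::-1],None,fx=4,fy=4,interpolation=cv2.INTER_CUBIC))
E
```

```text
3.2333 [0.40380756 0.10602116 0.24989116] [ 1.79962257e+02  2.73196028e-03 -3.96360822e-02]
186 0
```

View pics/w2c.png

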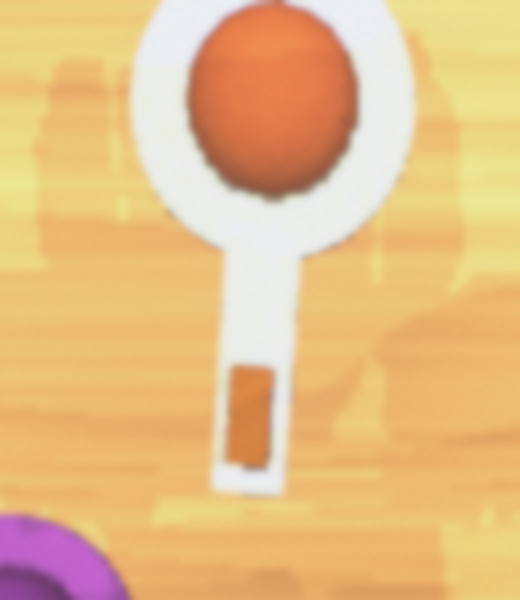

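The crop shows the handle top at about (250,415) and the tongue end at (212–284, 493), with the cap above.

```bash
python3 - <<'E'
from h import *
w=lambda p,z:toz('w1',np.array(p,float)/4+[186,0]-.375,z)
h=w([(232,366),(273,368),(268,465),(226,463)],.045);print('handle',h.round(4).tolist(),h.mean(0).round(4))
f=(h[0]+h[1]-h[2]-h[3])/2;print('len',np.hypot(*f),'yaw',np.degrees(np.arctan2(f[1],f[0])))
t=w([(212,491),(284,495),(300,262),(225,262)],.005);print('tongue',t.round(4).tolist())
a=(t[0]+t[1])/2;b=(t[2]+t[3])/2;print('yaw',np.degrees(np.arctan2(*(b-a)[::-1])))
for l in ((0,3),(1,2)): v=t[l[1]]-t[l[0]];print(np.degrees(np.arctan2(v[1],v[0])))
E
```

```text
handle [[0.5037, 0.1214], [0.5031, 0.109], [0.4747, 0.1107], [0.4753, 0.1236]] [0.4892 0.1162]
len 0.028436356077011865 yaw -3.9654137377410437
tongue [[0.465, 0.1306], [0.4636, 0.1058], [0.5381, 0.1004], [0.5382, 0.125]]
yaw -4.273917518163016
-4.425282483227463
-4.125236538734504
```

Emit:
send_rows --commands '[{"grip":0.7,"delta_pos":[28.4,-3.5,20],"rot":[0,0,0]},{"grip":0.7,"delta_pos":[28.4,-3.5,20],"rot":[0,0,0]},{"grip":0.7,"delta_pos":[28.4,-3.5,20],"rot":[0,0,0]},{"grip":0.7,"delta_pos":[0,0,20],"rot":[0,0,4.2]},{"grip":0.7,"delta_pos":[0,0,30],"rot":[0,0,0]},{"grip":0.7,"delta_pos":[0,0,30],"rot":[0,0,0]},{"grip":0.7,"delta_pos":[0,0,30],"rot":[0,0,0]},{"grip":0.7,"delta_pos":[0,0,10],"rot":[0,0,0]},{"grip":0.7,"delta_pos":[0,0,0],"rot":[0,0,0]},{"grip":0.7,"delta_pos":[0,0,0],"rot":[0,0,0]}]'

```text
t: 4.12
eef_pos: [0.4904, 0.1165, 0.0705]
tcp_rot: [180.0, -0.1, -4.3]
ft_force: [-0.2, 0.6, 0.4]
finger_gap: 0.698
```

```bash
python3 - <<'E'
from h import *
s=robot.sense();print(s['t'],s['eef_pos'],s['tcp_rot'],s['finger_gap'])
im=imaging.capture('wrist')
cv2.imwrite('pics/w3.png',cv2.resize(im[:,:,::-1],(640,480)))
E
```

```text
4.1167 [0.49038241 0.1165388  0.07053079] [ 1.79998628e+02 -5.38189144e-02 -4.29341156e+00] 0.6981978687664021
```

View pics/w3.png

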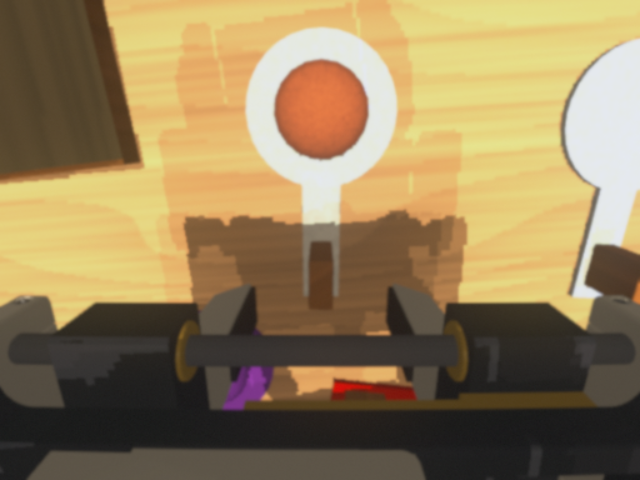

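The handle at (320,275) is centred between the fingers and lined up with them. Now I'll lower, grip and lift.

Emit:
send_rows --commands '[{"grip":0.7,"delta_pos":[-1,0,20],"rot":[0,0,0]},{"grip":0.7,"delta_pos":[0,0,20],"rot":[0,0,0]},{"grip":0.7,"delta_pos":[0,0,13],"rot":[0,0,0]},{"grip":0.7,"delta_pos":[0,0,5.5],"rot":[0,0,0]},{"grip":0.7,"delta_pos":[0,0,0],"rot":[0,0,0]},{"grip":0.0,"delta_pos":[0,0,0],"rot":[0,0,0]},{"grip":0.0,"delta_pos":[0,0,0],"rot":[0,0,0]},{"grip":0.0,"delta_pos":[0,0,0],"rot":[0,0,0]},{"grip":0.0,"delta_pos":[0,0,0],"rot":[0,0,0]},{"grip":0.0,"delta_pos":[0,0,0],"rot":[0,0,0]},{"grip":0.0,"delta_pos":[0,0,0],"rot":[0,0,0]},{"grip":0.0,"delta_pos":[0,0,0],"rot":[0,0,0]}]' --grip_force 40

```text
t: 5.17
eef_pos: [0.4883, 0.1175, 0.0113]
tcp_rot: [180.0, -0.0, -4.2]
ft_force: [-0.6, 0.4, -0.7]
finger_gap: 0.243
```

Emit:
send_rows --commands '[{"grip":0.0,"delta_pos":[0,0,0],"rot":[0,0,0]},{"grip":0.0,"delta_pos":[0,0,0],"rot":[0,0,0]},{"grip":0.0,"delta_pos":[0,0,-5],"rot":[0,0,0]},{"grip":0.0,"delta_pos":[0,0,-10],"rot":[0,0,0]},{"grip":0.0,"delta_pos":[0,0,-15],"rot":[0,0,0]},{"grip":0.0,"delta_pos":[0,0,-20],"rot":[0,0,0]},{"grip":0.0,"delta_pos":[0,0,-20],"rot":[0,0,0]},{"grip":0.0,"delta_pos":[0,0,-10],"rot":[0,0,0]},{"grip":0.0,"delta_pos":[0,0,-4],"rot":[0,0,0]},{"grip":0.0,"delta_pos":[0,0,0],"rot":[0,0,0]}]'

```text
t: 6.0
eef_pos: [0.4888, 0.1175, 0.0962]
tcp_rot: [-180.0, -0.1, -4.2]
ft_force: [0.8, -0.0, -0.4]
finger_gap: 0.152
```

```bash
python3 - <<'E'
from h import *
s=robot.sense();print(s['t'],s['eef_pos'],s['tcp_rot'],s['finger_gap'],s['ft_force'],s['torque'])
im=imaging.capture('scene');im2=imaging.capture('wrist')
a=cv2.resize(im[60:210,180:330,::-1],(400,400));b=cv2.resize(im2[:300,100:400,::-1],(400,400))
cv2.imwrite('pics/s3.png',np.hstack([a,b]))
E
```

```text
6.0 [0.48876027 0.11753733 0.09619252] [-1.79987019e+02 -1.17928571e-01 -4.20116637e+00] 0.15159171296017387 [ 0.77859887 -0.03858756 -0.38640323] [ 0.011494    0.02124086 -0.00440723]
```

View pics/s3.png

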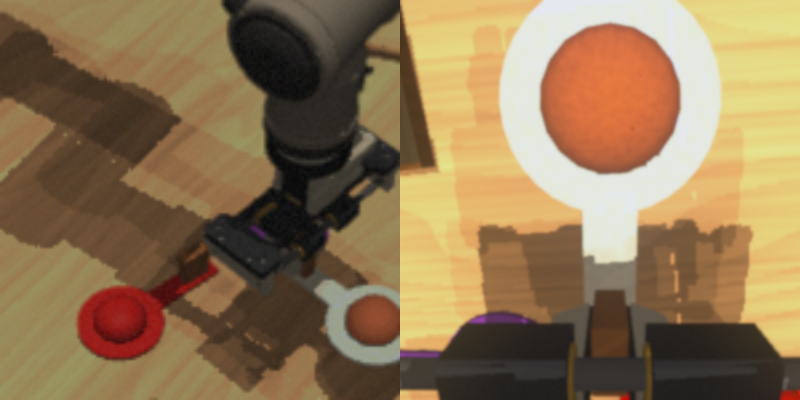

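Held level, with a gap of 14 mm. Next is the transit to the pre-insertion pose in front of the slot.

Emit:
send_rows --commands '[{"grip":0.0,"delta_pos":[0,0,-4],"rot":[0,0,-2.85]},{"grip":0.0,"delta_pos":[0,0,-4],"rot":[0,0,-2.85]},{"grip":0.0,"delta_pos":[-7.2,12.3,0],"rot":[0,0,0]},{"grip":0.0,"delta_pos":[-14.2,24.3,0],"rot":[0,0,0]},{"grip":0.0,"delta_pos":[-14.2,24.3,0],"rot":[0,0,0]},{"grip":0.0,"delta_pos":[-14.2,24.3,0],"rot":[0,0,0]},{"grip":0.0,"delta_pos":[-14.2,24.3,0],"rot":[0,0,0]},{"grip":0.0,"delta_pos":[-14.2,24.3,0],"rot":[0,0,0]},{"grip":0.0,"delta_pos":[-14.2,24.3,0],"rot":[0,0,0]},{"grip":0.0,"delta_pos":[-14.2,24.3,0],"rot":[0,0,0]},{"grip":0.0,"delta_pos":[-7,12,0],"rot":[0,0,0]}]'

```text
t: 7.02
eef_pos: [0.3777, -0.0813, 0.1022]
tcp_rot: [-180.0, 0.2, 1.4]
ft_force: [0.5, -0.3, 0.2]
finger_gap: 0.152
```

Emit:
send_rows --commands '[{"grip":0.0,"delta_pos":[-3.1,23.2,0],"rot":[0,0,0]},{"grip":0.0,"delta_pos":[-3.1,23.2,0],"rot":[0,0,0]},{"grip":0.0,"delta_pos":[-3.1,23.2,0],"rot":[0,0,0]},{"grip":0.0,"delta_pos":[-3.1,23.2,0],"rot":[0,0,0]},{"grip":0.0,"delta_pos":[-3.1,23.2,0],"rot":[0,0,0]},{"grip":0.0,"delta_pos":[-3.1,23.2,0],"rot":[0,0,0]},{"grip":0.0,"delta_pos":[-3.1,23.2,0],"rot":[0,0,0]},{"grip":0.0,"delta_pos":[-3.1,23.2,0],"rot":[0,0,0]},{"grip":0.0,"delta_pos":[-3.1,20,0],"rot":[0,0,0]},{"grip":0.0,"delta_pos":[0,3.2,0],"rot":[0,0,0]},{"grip":0.0,"delta_pos":[0,0,0],"rot":[0,0,0]},{"grip":0.0,"delta_pos":[0,0,0],"rot":[0,0,0]}]'

```text
t: 8.02
eef_pos: [0.3569, -0.2882, 0.1024]
tcp_rot: [-179.9, 0.1, 1.5]
ft_force: [0.0, -0.0, -0.2]
finger_gap: 0.15
```

```bash
python3 - <<'E'
from h import *
s=robot.sense();print(s['t'],s['eef_pos'],s['tcp_rot'],s['finger_gap'])
np.save('w1.npy',cam('wrist')[2]);im=imaging.capture('wrist').copy()
e=s['eef_pos'];y=np.radians(s['tcp_rot'][2]);u=np.array([np.cos(y),np.sin(y)])
c=e[:2]+u*.0955; a=np.linspace(0,6.283,73)
hsv=cv2.cvtColor(im,cv2.COLOR_RGB2HSV)
big=cv2.resize(im[:,:,::-1],(800,600),interpolation=cv2.INTER_CUBIC)
top=e[2]-.0113+.005
for ang in (0,3): # level and drooped 3deg outline
    P=np.c_[c[0]+.045*np.cos(a),c[1]+.045*np.sin(a),top-np.tan(np.radians(ang))*(.095+.045*np.cos(a))]
    p=(proj('w1',P)+.5)*800/512
    cv2.polylines(big,[np.round(p).astype(int)],True,(0,255,0) if ang==0 else (255,0,0),1)
# rack slot mouth edges at top frame z .128
th=np.radians(1.5);X=np.array([np.cos(th),np.sin(th)]);Y=np.array([-X[1],X[0]]);S=np.array([.578,-.284])
Q=[np.r_[S+X*x+Y*yy,.128] for x,yy in ((-.054,.0645),(.0544,.0645),(.0544,-.0645),(-.054,-.0645))]
cv2.polylines(big,[np.round((proj('w1',Q)+.5)*800/512).astype(int)],True,(255,0,255),1)
L=[np.r_[S+X*x+Y*yy,.076] for x,yy in ((-.05,.021),(.05,.021),(.05,-.021),(-.05,-.021))]
cv2.polylines(big,[np.round((proj('w1',L)+.5)*800/512).astype(int)],True,(255,255,0),1)
cv2.imwrite('pics/w4.png',big)
E
```

```text
8.0167 [ 0.35685883 -0.28817242  0.10235269] [-1.79881455e+02  8.40089554e-02  1.47279215e+00] 0.15035903175752854
```

View pics/w4.png

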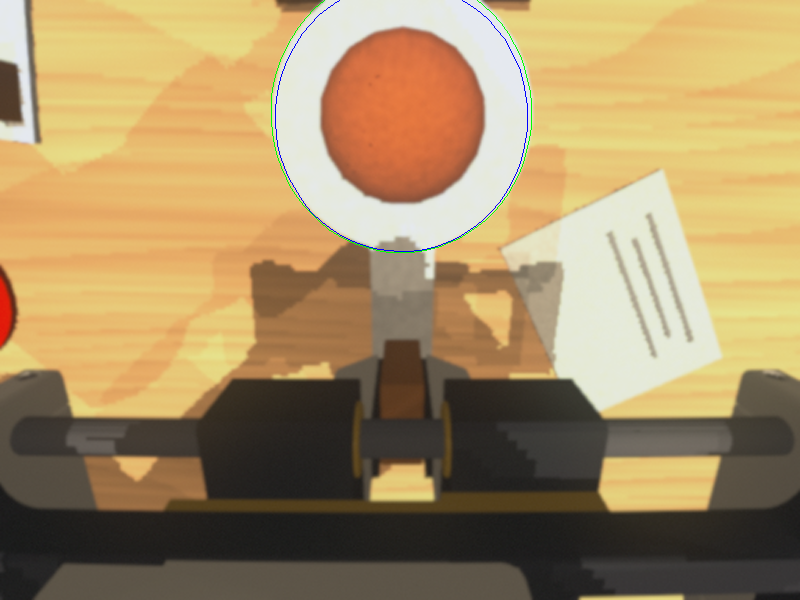

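The disc outline lies between the level and 3°-droop overlays, and the rack front is centred ahead at column 403. I'll insert part way and check the force and the scene.

Emit:
send_rows --commands '[{"grip":0.0,"delta_pos":[0,1.6,6.5],"rot":[0,0,0]},{"grip":0.0,"delta_pos":[8,0,0],"rot":[0,0,0]},{"grip":0.0,"delta_pos":[10,0,0],"rot":[0,0,0]},{"grip":0.0,"delta_pos":[10,0,0],"rot":[0,0,0]},{"grip":0.0,"delta_pos":[10,0,0],"rot":[0,0,0]},{"grip":0.0,"delta_pos":[10,0,0],"rot":[0,0,0]},{"grip":0.0,"delta_pos":[10,0,0],"rot":[0,0,0]},{"grip":0.0,"delta_pos":[8,0,0],"rot":[0,0,0]},{"grip":0.0,"delta_pos":[4,0,0],"rot":[0,0,0]},{"grip":0.0,"delta_pos":[0,0,0],"rot":[0,0,0]}]'

```text
t: 8.9
eef_pos: [0.4283, -0.289, 0.0966]
tcp_rot: [180.0, -0.0, 1.5]
ft_force: [-0.5, -0.4, 0.6]
finger_gap: 0.154
```

```bash
python3 - <<'E'
from h import *
s=robot.sense();print(s['t'],s['eef_pos'],s['tcp_rot'],s['finger_gap'],s['ft_force'])
T=imaging.capture('top');S=imaging.capture('scene');Wr=imaging.capture('wrist')
f=lambda im,x,y,w,h:cv2.resize(im[y:y+h,x:x+w,::-1],(400,400),interpolation=cv2.INTER_CUBIC)
cv2.imwrite('pics/s5.png',np.hstack([f(Wr,150,0,210,210),f(S,150,235,120,120)]))
E
```

```text
8.9 [ 0.42830996 -0.28898534  0.09663021] [ 1.79983306e+02 -1.47920591e-02  1.54695988e+00] 0.15394328287447376 [-0.54035442 -0.3509113   0.64167074]
```

View pics/s5.png

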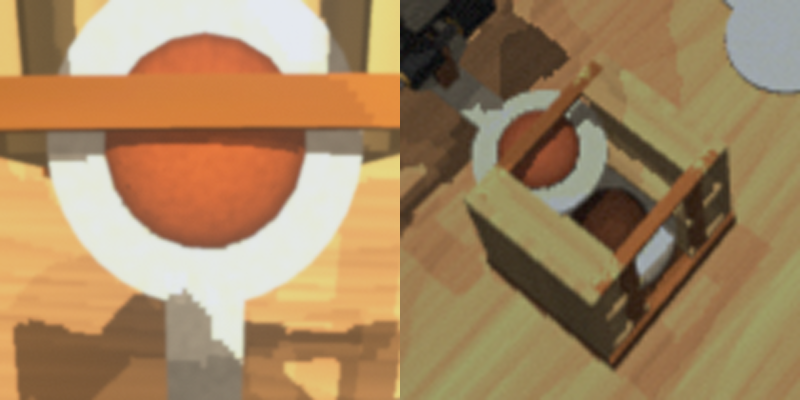

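The disc is passing under the front bar, centred and without contact force. I'll go on in.

Emit:
send_rows --commands '[{"grip":0.0,"delta_pos":[8,0,0],"rot":[0,0,0]},{"grip":0.0,"delta_pos":[10,0,0],"rot":[0,0,0]},{"grip":0.0,"delta_pos":[10,0,0],"rot":[0,0,0]},{"grip":0.0,"delta_pos":[10,0,0],"rot":[0,0,0]},{"grip":0.0,"delta_pos":[8,0,0],"rot":[0,0,0]},{"grip":0.0,"delta_pos":[4,0,0],"rot":[0,0,0]},{"grip":0.0,"delta_pos":[2,0,0],"rot":[0,0,0]},{"grip":0.0,"delta_pos":[0,0,0],"rot":[0,0,0]},{"grip":0.0,"delta_pos":[0,0,0],"rot":[0,0,0]}]'

```text
t: 9.8
eef_pos: [0.4792, -0.2875, 0.0966]
tcp_rot: [-180.0, 0.0, 1.5]
ft_force: [-0.7, 0.0, -1.1]
finger_gap: 0.15
```

Emit:
send_rows --commands '[{"grip":0.0,"delta_pos":[0,0,2],"rot":[0,0,0]},{"grip":0.0,"delta_pos":[0,0,2],"rot":[0,0,0]},{"grip":0.0,"delta_pos":[0,0,0],"rot":[0,0,0]}]'

```text
t: 10.05
eef_pos: [0.4791, -0.2878, 0.0929]
tcp_rot: [180.0, -0.0, 1.5]
ft_force: [-1.1, 0.4, -0.3]
finger_gap: 0.151
```

Emit:
send_rows --commands '[{"grip":0.0,"delta_pos":[0,0,1.5],"rot":[0,0,0]},{"grip":0.0,"delta_pos":[0,0,0],"rot":[0,0,0]}]'

```text
t: 10.22
eef_pos: [0.4789, -0.2879, 0.0921]
tcp_rot: [180.0, 0.0, 1.5]
ft_force: [-4.4, 0.1, 7.4]
finger_gap: 0.148
```

Emit:
send_rows --commands '[{"grip":0.0,"delta_pos":[0,0,1.5],"rot":[0,0,0]},{"grip":0.0,"delta_pos":[0,0,0],"rot":[0,0,0]}]'

```text
t: 10.38
eef_pos: [0.4786, -0.288, 0.0909]
tcp_rot: [180.0, 0.0, 1.5]
ft_force: [-7.1, 2.3, 11.4]
finger_gap: 0.148
```

Emit:
send_rows --commands '[{"grip":0.0,"delta_pos":[0,0,-2],"rot":[0,0,0]},{"grip":0.0,"delta_pos":[1.5,0,0],"rot":[0,0,0]},{"grip":0.0,"delta_pos":[1.5,0,0],"rot":[0,0,0]},{"grip":0.0,"delta_pos":[0,0,0],"rot":[0,0,0]}]'

```text
t: 10.72
eef_pos: [0.4826, -0.2876, 0.0914]
tcp_rot: [-180.0, 0.0, 1.5]
ft_force: [-0.1, -0.6, -0.9]
finger_gap: 0.15
```

```bash
python3 - <<'E'
from h import *
s=robot.sense();print(s['t'],s['eef_pos'],s['ft_force'],s['torque'])
Wr=imaging.capture('wrist');S=imaging.capture('scene')
f=lambda im,x,y,w,h:cv2.resize(im[y:y+h,x:x+w,::-1],(400,400),interpolation=cv2.INTER_CUBIC)
cv2.imwrite('pics/s6.png',np.hstack([f(Wr,150,0,210,210),f(S,150,235,120,120)]))
E
```

```text
10.7167 [ 0.48259002 -0.28756663  0.09141217] [-0.09114799 -0.61598468 -0.87757238] [0.02026899 0.07592861 0.00421731]
```

View pics/s6.png

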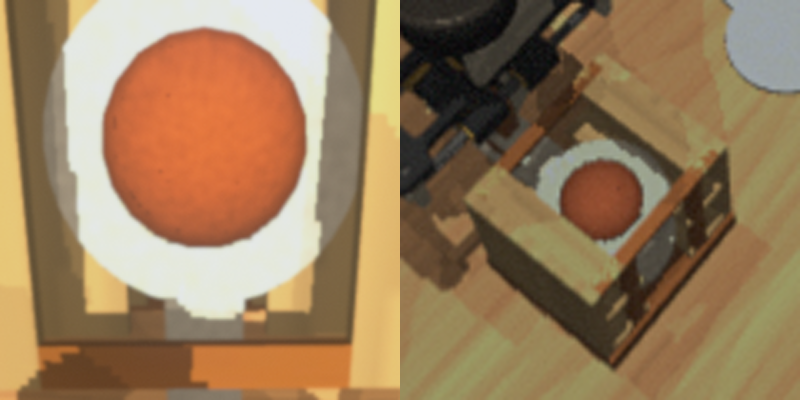

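The disc is inside the slot on the ledges, centred between the walls with the tongue straight. I'll lower it to contact and then release.

Emit:
send_rows --commands '[{"grip":0.0,"delta_pos":[0,0,1.5],"rot":[0,0,0]},{"grip":0.0,"delta_pos":[0,0,0],"rot":[0,0,0]}]'

```text
t: 10.98
eef_pos: [0.4823, -0.2876, 0.0908]
tcp_rot: [180.0, -0.0, 1.5]
ft_force: [-2.8, 1.8, 5.7]
finger_gap: 0.153
```

Emit:
send_rows --commands '[{"grip":0.0,"delta_pos":[0,0,1],"rot":[0,0,0]},{"grip":0.0,"delta_pos":[0,0,0],"rot":[0,0,0]}]'

```text
t: 11.15
eef_pos: [0.4822, -0.2876, 0.0903]
tcp_rot: [180.0, -0.0, 1.5]
ft_force: [-4.8, 1.2, 9.3]
finger_gap: 0.149
```

Emit:
send_rows --commands '[{"grip":0.0,"delta_pos":[0,0,-0.5],"rot":[0,0,0]},{"grip":0.2,"delta_pos":[0,0,0],"rot":[0,0,0]},{"grip":0.25,"delta_pos":[0,0,0],"rot":[0,0,0]},{"grip":0.32,"delta_pos":[0,0,0],"rot":[0,0,0]},{"grip":0.4,"delta_pos":[0,0,0],"rot":[0,0,0]},{"grip":0.4,"delta_pos":[0,0,0],"rot":[0,0,0]},{"grip":0.4,"delta_pos":[0,0,-5],"rot":[0,0,0]},{"grip":0.4,"delta_pos":[0,0,-10],"rot":[0,0,0]},{"grip":0.4,"delta_pos":[0,0,-20],"rot":[0,0,0]},{"grip":0.4,"delta_pos":[0,0,-25],"rot":[0,0,0]},{"grip":0.4,"delta_pos":[0,0,-30],"rot":[0,0,0]},{"grip":0.4,"delta_pos":[0,0,-30],"rot":[0,0,0]}]'

```text
t: 12.15
eef_pos: [0.4822, -0.2874, 0.2118]
tcp_rot: [180.0, -0.0, 1.5]
ft_force: [0.3, -0.6, -0.4]
finger_gap: 0.397
```

Emit:
send_rows --commands '[{"grip":0.4,"delta_pos":[-15,0,-25],"rot":[0,0,0]},{"grip":0.4,"delta_pos":[-15,0,-25],"rot":[0,0,0]},{"grip":0.4,"delta_pos":[-15,0,-20],"rot":[0,0,0]},{"grip":0.4,"delta_pos":[0,0,0],"rot":[0,0,0]},{"grip":0.4,"delta_pos":[0,0,0],"rot":[0,0,0]}]'

```text
t: 12.57
eef_pos: [0.4375, -0.2892, 0.2817]
tcp_rot: [179.8, -0.2, 1.4]
ft_force: [0.4, -0.4, -0.0]
finger_gap: 0.398
```

```bash
python3 - <<'E'
from h import *
s=robot.sense();print(s['t'],s['eef_pos'],s['ft_force'])
np.save('w1.npy',cam('wrist')[2])
Wr=imaging.capture('wrist');T=imaging.capture('top');S=imaging.capture('scene')
p=proj('w1',[[.53,-.285,.08]])[0].astype(int);x0,y0=max(p[0]-75,0),max(p[1]-85,0);print(x0,y0)
f=lambda im,x,y,w,h,W:cv2.resize(im[y:y+h,x:x+w,::-1],(W,440),interpolation=cv2.INTER_CUBIC)
cv2.imwrite('pics/fin.png',np.hstack([f(Wr,x0,y0,150,165,400),f(S,150,180,150,165,400)]))
for z in (.081,): 
    hsv=cv2.cvtColor(Wr,cv2.COLOR_RGB2HSV)
# cap centre (orange, saturated) height ~ .095
m=((hsv[...,0]<14)&(hsv[...,1]>150)).astype(np.uint8);n,l,st,ce=cv2.connectedComponentsWithStats(m)
for k in range(1,n):
    if st[k,4]>150: print(st[k],toz('w1',[ce[k]],.09).round(4))
for n in ('bare_handle',):
    print([(np.round(d['box']).tolist(),round(d['p'],2)) for d in finder.recognise('scene',n)])
hsv=cv2.cvtColor(T,cv2.COLOR_RGB2HSV)[130:212,250:302];m=((hsv[...,1]<75)&(hsv[...,2]>120)).astype(np.uint8)
n,l,st,ce=cv2.connectedComponentsWithStats(m);k=1+np.argmax(st[1:,4]);print('bare mask',st[k],ce[k])
E
```

```text
12.5667 [ 0.43746179 -0.28915095  0.28173501] [ 0.35629787 -0.42819441 -0.04102758]
179 12
[ 234   26   45   50 1767] [[ 0.5808 -0.2854]]
[213  93  74  11 566] [[ 0.5292 -0.2828]]
[251 127  11  26 220] [[ 0.4824 -0.2881]]
[487 128  25  56 410] [[ 0.472  -0.6026]]
[   7  180  102   53 2853] [[ 0.3925 -0.0467]]
[([226.0, 210.0, 56.0, 55.0], 0.58)]
bare mask [   5    4   40   72 1512] [23.99537037 28.65608466]
```

View pics/fin.png

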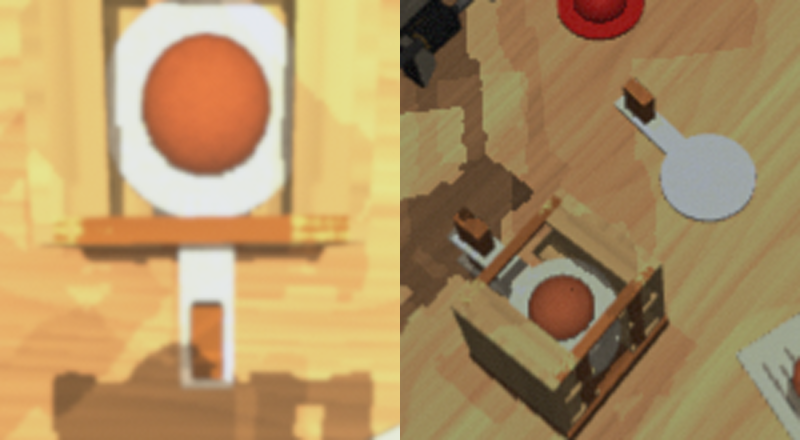

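The plate lies straight and flat in the slot with its handle out, the bare plate has not moved, and the robot is clear. I'll hand it in.

```bash
python3 -c "
from station import robot
print(robot.finish_job())"
```

```text
the job is handed in; nothing more can be done
None
```

I gripped the capped white plate by its handle, lifted it and slid it level into the top slot of the tall-slot rack. I then let go and backed the arm away, and handed the job in with the clock at about 12.6 s.

What the last checks showed:
- **Position:** the cap centre measured about (0.581, -0.285) m. The slot home point I estimated from the pictures is (0.578, -0.284) m, so it is about 3 mm off.
- **Attitude:** in the last picture the plate lies flat on the ledges with its handle straight out of the front. I judged this by eye and did not measure the final level or height. While held, the plate drooped less than 3 degrees.
- **Bare plate:** its outline in the top camera is the same as at the start.
- **Robot:** the arm was clear of everything, and the wrist force was about zero.

One thing disagreed: when I lowered the plate, it touched at about 79 mm, while the pictures put the ledges at 76 mm. That could be the slight droop or camera error. Lowering onto the ledges gave at most about 14 N at the wrist.

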